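Put the open jar of nails on the tray and cover it

TASK

Lift the open glass jar of nails from the bench and set it down gently, upright, in the free end of the blue tray beside the paint tin. Then put the round metal cover with the black knob gently on the jar, so that it sits fully home and level on the rim, and let go. Keep the jar upright all the time and leave the paint tin, the sanding block and the oil can where they are.

Things in the scene. Friction and masses are not known exactly. Their poses are not given: they have to be found in the camera images.
- jar: Open clear glass jar with nails in it, loose, about 0.35 kg, standing upright. Origin: centre of its underside; z up its axis. Straight body 64 mm in diameter up to 65 mm height (grasp it there, about 50 mm up); above that it narrows to the rim, 54 mm outside and 48 mm inside in diameter, at 85 mm height.
- cover: Loose round aluminium cover, 70 g, lying knob up. Origin: centre of its lower edge; z up. 66 mm wide, skirt 8 mm deep below (62 mm inside); flat top at 10.5 mm; black knob 20 mm wide, 24 mm high on it (10.5 to 34.5 mm up). The skirt slips over the jar's rim, whose shoulder centres it: seated, the plate lies on the rim and the cover's origin is 77 mm above the jar's. Its turn about z is free.
- tray: Shallow blue steel tray with black rubber floor, fixed to the bench. Origin: centre of its underside; outside 150 mm along its x, 260 mm along its y, 21 mm high with its rolled edge, walls 4 mm; things stand on the floor 6 mm above the origin. The paint tin stands in its +y end, about 75 mm from the centre; the -y end is free (its middle is 60 mm from the centre).
- paint_tin: Small paint tin, 77 mm in diameter, 77 mm high, loose, standing in the tray's +y end; origin: centre of its underside. Leave it there.
- sanding_block: Brown cork sanding block lying flat on the bench, 62 x 100 x 28 mm high, loose; origin: centre of its underside. Leave it there.
- oil_can: Grey oil can with a thin slanting spout, 68 x 81 mm, 166 mm high, loose, standing at the back of the bench; origin: centre of its underside. Leave it there.

How it is judged:
By the outcome, as a careful person would: the job done as asked, in the order asked, and still so for the second after the job is handed in, with the robot touching nothing.
It also fails if it takes over 64 s, if anything falls off the work surface, if the arm or the gripper's body presses on something with over 40 N, if the wrist force passes 120 N, or if a joint passes its speed limit or range.

ROBOT

A 7-joint arm with a two-finger parallel gripper is mounted at the origin on a cart in front of the work surface, level with it; the furniture and walls round the work are solid. World frame = base frame: x ahead of the robot, y to its left, z up, the work surface at z = 0. Lengths are in m, angles in rad, forces in N, time in s.
With the tool pointing down it reaches from about 0.35 to 0.9 m from the base axis. Payload 7.2 kg.
Tool frame: the origin (TCP) lies midway between the tips of the shut fingers; the grasp point (between the pads) lies 19 mm behind it; z points along the fingers, y is the line along which they close (so a half turn about z gives the same grasp; the last joint's range is limited). The gripper opens to 85 mm and grips with 20 to 120 N. Pads are 22 mm wide; open, the fingers measure 114 mm over their backs; the gripper's body (76 mm by 85 mm) begins 54 mm behind the grasp point. The pads swing forward as they close: fully open they stand 13 mm farther back than shut.
Start: joints at [1.172, 0.411, -0.013, 1.596, 0.006, 1.134, -0.082], TCP at [0.203, -0.591, 0.231] pointing down, gripper open.
Joint ranges: [-2.95, 2.95], [-0.29, 1.99], [-1.47, 1.44], [0.14, 2.54], [-1.03, 4.17], [0.13, 1.85], [-2.86, 2.86]. Speed limits (rad/s): [2.39, 2.39, 3.01, 3.01, 3.14, 3.14, 3.14].

INTERFACE

Orientations are given as a rotation vector (axis times angle).
In Python, from workcell import r, optics, sign_off, spotter gives the robot as it stands.
- The arm moves only by the tool step_arm, never from a script. Its argument "moves" is a list of rows, each a list of 7 numbers: the shift along the tool's x, y, z scaled (see below), then the turn, a rotation vector about the tool's x, y, z scaled (see below), then the opening, from 0 (shut) to 1 (fully open). A call has exactly 8 rows; each row is the pose to reach, as a shift and turn from the pose commanded when the call began, along the tool's axes at that moment, turning the shorter way round; what a row does not reach only later rows make up. The controller multiplies each number of a shift by 0.8 m and each number of a turn by 180 degrees. A row lasts 1/8 s, in which the tool goes at most 62.5 mm and 10.7 degrees, less where a joint would pass 70% of its speed; a pose out of reach is approached as far as the arm can. A call with a number of a shift or a turn outside -1 to 1 is refused whole. A call with a gripper value outside its range is refused whole. The fingers move at their own pace and stop on an object; "grip_force" is the grip in N (left out, the last holds). Time passes only in rows, so rows that repeat a pose let the fingers close, or fill a call up. It gives the time, the measured TCP pose, the force, the opening and the grip force at its end, in the units of the state.
- r.get_state(): the state, without advancing time (a new reading comes with each control period).
- optics.read_camera(name): name is "side" or "top" or "wrist"; returns a dict with "color" (420x560x3 uint8, blue, green, red), "depth" (420x560 float32, m along the optical axis (not along the pixel's ray), 0 where there is no reading), "fx", "fy", "cx", "cy" (pixels), "D" ([k1, k2, p1, p2, k3] as OpenCV has them; the pictures are not rectified), "camera_from_world" (4x4, takes a point from world to camera coordinates); the wrist camera has in their place "mount" (4x4, takes a point from camera to tool coordinates, whose origin is the TCP and whose axes are the flange's). Camera axes: x right, y down, z forward; pixel columns grow to the right and rows downward; lengths in m; the calibration is good to about 2 mm. A picture is of the moment at which its call begins: read the wrist's pose just before it.
- sign_off(): hands the job in; it is judged then, once.
Trained networks look in a picture, given as the dict that the camera call returned (one of the last four; its "shot" number tells which), for a name from the list of things; names that differ only in an ending like _2 or _b are one class to them, and where a whole thing is asked for, a point or a joint stands for the part that bears it (a point fixed in the world has none). Each returns a list of dicts, best first, with "score" (0 to 1); they miss things now and then, are a little off and sometimes report something else, mostly with a low value. They report only what shows in the picture. A call takes as long as a camera call.
- spotter.look_for(picture, query): "extent" ([left, top, width, height] as shares, 0 to 1, of the picture: columns of its width, rows of its height, round what is visible of it).
The state is a dict: "time_s": time; "qpos": joint angles; "dq": joint speeds; "joint_efforts": joint torques, N m; "eef_pos": TCP position; "tool_rot": TCP orientation; "wrist_force": force on the tool from outside, world axes, zero at the start; "ft_torque": the same for the moment, N m; "grip_width": finger opening in m; "finger_force": force on a finger pad.
Only numpy, scipy, OpenCV 4.12 (cv2) and the standard library are available. Lean on these libraries where they do the work, as an engineer would, in place of code of your own. Each camera call takes 0.05 s, during which the arm holds its last target. There are 200 camera calls.

## Working session

There is one attempt and no reset: what is moved stays moved. The work goes in short steps, Python scripts to look and compute and a tool call to move; the robot and the scene stay as the last step left them, time stands still between calls to the robot, and variables do not carry over. Pictures are saved under pics/ and viewed, at most 10 in all, crops included, and the job is handed in when it is done.

Besides the shell and the picture viewer there is one more tool, called after ">>>" by a JSON object that holds its "method" and its "body". step_arm: Moves the arm, as the interface text tells. Shifts and turns lie within -1 to 1; 1 stands for 0.8 m of shift or 180 degrees of turn. Its arguments: {"type":"object","properties":{"moves":{"type":"array"},"grip_force":{"type":"number"}},"required":["moves"]}

```bash
mkdir -p pics; ls
cat > h.py <<'E'
import numpy as np, cv2
from scipy.spatial.transform import Rotation as R
from workcell import r, optics, sign_off, spotter
def world_from_cam(p, st):
    if "camera_from_world" in p: return np.linalg.inv(np.array(p["camera_from_world"]))
    T=np.eye(4); T[:3,:3]=R.from_rotvec(st["tool_rot"]).as_matrix(); T[:3,3]=st["eef_pos"]
    return T@np.array(p["mount"])
def cloud(p, st):
    h,w=p["depth"].shape
    K=np.array([[p["fx"],0,p["cx"]],[0,p["fy"],p["cy"]],[0,0,1.]])
    u,v=np.meshgrid(np.arange(w),np.arange(h))
    n=cv2.undistortPoints(np.stack([u,v],-1).reshape(-1,1,2).astype(np.float64),K,np.array(p["D"],float)).reshape(h,w,2)
    d=p["depth"].astype(float)
    P=np.concatenate([n*d[...,None],d[...,None]],-1)
    T=world_from_cam(p,st); W=P@T[:3,:3].T+T[:3,3]
    W[d==0]=np.nan
    return W
E
python3 - <<'E'
from h import *
st=r.get_state(); print(st)
for n in ["top","side"]:
    p=optics.read_camera(n); cv2.imwrite(f"pics/{n}0.png",p["color"])
    np.savez(f"{n}0.npz",W=cloud(p,st),c=p["color"])
    W=cloud(p,st)
    T=world_from_cam(p,st); print(n,T[:3,3],T[:3,2])
    for q in ["jar","cover","tray","paint_tin","sanding_block","oil_can"]:
        for d in spotter.look_for(p,q)[:2]:
            l,t,w,h=np.array(d["extent"])*[560,420,560,420]
            c=W[int(t+.25*h):int(t+.75*h)+1,int(l+.25*w):int(l+.75*w)+1].reshape(-1,3)
            print(n,q,round(d["score"],2),np.round([l,t,w,h]),np.round(np.nanmedian(c,0),3))
E
```

```text
pics
{'time_s': 0.0, 'qpos': array([ 1.17179882,  0.4119119 , -0.0127144 ,  1.59707975,  0.00560852,
        1.13432578, -0.08216765]), 'dq': array([-0.0022516 , -0.00052306,  0.00169113, -0.00094732,  0.00107398,
        0.0011836 , -0.00106204]), 'joint_efforts': array([-1.87731166e-04, -6.00626421e+01,  6.81908447e-01, -2.99404532e+01,
        1.37595279e-02,  1.06921085e-02,  1.75783373e-05]), 'eef_pos': array([ 0.20278509, -0.59063309,  0.23043099]), 'tool_rot': array([-3.09708433e+00, -5.17076983e-01,  6.32303889e-04]), 'wrist_force': array([-0.02998963,  0.11342787, -0.40669883]), 'ft_torque': array([ 0.07347056,  0.06419652, -0.02642174]), 'finger_force': 0.0, 'grip_width': 0.0853564601422651}
top [ 0.3775208  -0.03334628  1.37720741] [ 0.13243494 -0.00799285 -0.99115947]
top jar 0.94 [316. 160.  28.  30.] [ 0.627 -0.182  0.038]
top cover 0.78 [364. 233.  26.  23.] [ 0.447 -0.308  0.014]
top tray 0.51 [135. 188.  36.  34.] [0.532 0.272 0.078]
top tray 0.2 [251. 143.  26.  27.] [ 0.665 -0.007  0.063]
top paint_tin 0.57 [137. 190.  37.  31.] [0.531 0.27  0.078]
top sanding_block 0.9 [273. 207.  41.  40.] [ 0.487 -0.087  0.028]
top oil_can 0.69 [250. 144.  22.  25.] [0.665 0.004 0.065]
side [0.19207097 0.85464361 0.92293471] [ 0.28847168 -0.66782214 -0.68614699]
side jar 0.82 [268. 143.  26.  42.] [ 0.612 -0.156  0.057]
side cover 0.75 [346. 152.  23.  14.] [ 0.448 -0.308  0.012]
side tray 0.81 [196. 235. 115. 116.] [0.516 0.223 0.008]
side paint_tin 0.71 [216. 280.  36.  56.] [0.524 0.305 0.077]
side sanding_block 0.93 [303. 190.  34.  35.] [ 0.476 -0.072  0.029]
side sanding_block 0.38 [346. 152.  22.  20.] [ 0.446 -0.298  0.01 ]
side oil_can 0.69 [222. 161.  26.  64.] [ 0.671 -0.002  0.053]
```

Run:
```python
import cv2,numpy as np
a=cv2.imread("pics/top0.png")[120:320,90:420]; b=cv2.imread("pics/side0.png")[120:370,150:400]
a=cv2.resize(a,None,fx=2,fy=2); cv2.imwrite("pics/t1.png",a)
cv2.imwrite("pics/s1.png",cv2.resize(b,None,fx=2.3,fy=2.3))
```

```text
(no output)
```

View pics/t1.png

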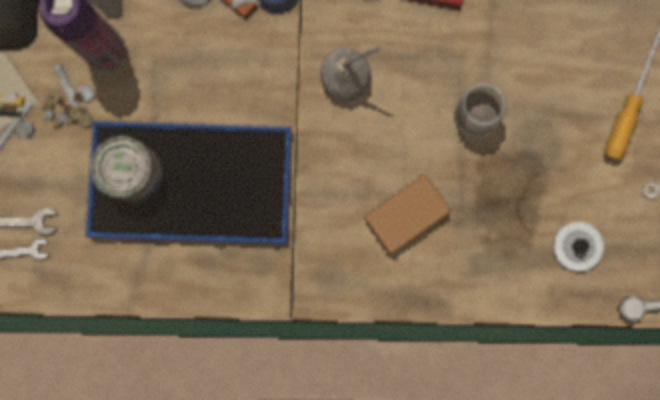

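View pics/s1.png

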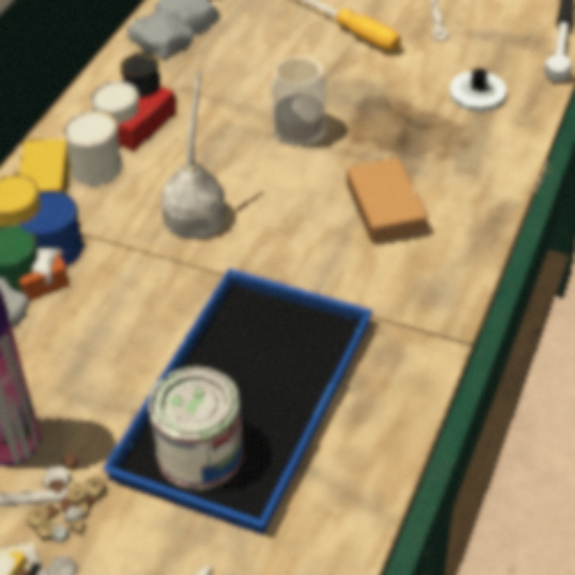

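The views match the description: the jar at full-frame pixel (331,176) in the top view, the cover at (379,243), and the tray spanning about (134–235, 182–242) with the tin in its left (+y) end.

```bash
cat >> h.py <<'E'
def ray_at_z(p,st,uv,z):
    K=np.array([[p["fx"],0,p["cx"]],[0,p["fy"],p["cy"]],[0,0,1.]])
    n=cv2.undistortPoints(np.array(uv,float).reshape(-1,1,2),K,np.array(p["D"],float)).reshape(-1,2)
    T=world_from_cam(p,st); d=np.c_[n,np.ones(len(n))]@T[:3,:3].T
    return T[:3,3]+d*((z-T[2,3])/d[:,2])[:,None]
def plan(pos,yaw=None,st=None):
    """row (6 numbers) to reach TCP pos, tool down, tool x axis at yaw (rad) from the present pose"""
    st=st or r.get_state(); R0=R.from_rotvec(st["tool_rot"])
    if yaw is None: x=R0.as_matrix()[:,0]; yaw=np.arctan2(x[1],x[0])
    Rt=R.from_matrix(np.array([[np.cos(yaw),np.sin(yaw),0],[np.sin(yaw),-np.cos(yaw),0],[0,0,-1]]))
    return np.round(np.r_[R0.inv().apply(np.array(pos)-st["eef_pos"])/.8,(R0.inv()*Rt).as_rotvec()/np.pi],4)
E
python3 - <<'E'
from h import *
st=r.get_state()
p=optics.read_camera("top")
print("tray",ray_at_z(p,st,[(137,182),(235,184),(233,242),(134,238)],.021).round(3))
print("jar rim",ray_at_z(p,st,[(331,169)],.085).round(3))
d=np.load("top0.npz");W=d["W"]
# tray blue
c=d["c"].astype(int); m=(c[...,0]>c[...,2]+50)&(W[...,1]>.0)&(W[...,0]>.4)&(W[...,0]<.7)&(W[...,2]<.04)
P=W[m][:,:2]; print(m.sum(), cv2.minAreaRect(P.astype(np.float32)), np.nanmedian(W[m],0))
for n,(x,y,R_) in dict(cover=(.447,-.308,.06),tin=(.525,.29,.08)).items():
    k=(np.hypot(W[...,0]-x,W[...,1]-y)<R_)&(W[...,2]>(.006 if n=="cover" else .06)); print(n,k.sum(),W[k].mean(0),W[k].max(0),W[k].min(0))
w=optics.read_camera("wrist"); print(w["mount"],w["fx"],w["cx"],w["cy"])
st=r.get_state();print(st["eef_pos"],plan([.55,-.25,.32],0.33))
E
```

```text
tray [[0.598 0.332 0.021]
 [0.599 0.07  0.021]
 [0.444 0.07  0.021]
 [0.449 0.331 0.021]]
jar rim [[ 0.633 -0.179  0.085]]
360 ((0.5085898637771606, 0.3779471516609192), (0.1687200516462326, 0.6233497858047485), 4.769438743591309) [0.45016927 0.26204963 0.02341395]
cover 499 [ 0.45104002 -0.3160238   0.01371768] [ 0.50661193 -0.25345883  0.04307506] [ 0.397699   -0.36554005  0.00600533]
tin 769 [0.53530265 0.27865508 0.07860935] [0.5737483  0.31880056 0.08888355] [0.49752556 0.24099117 0.06014269]
[[-1.39172203e-04 -9.57576505e-01 -2.88179142e-01  7.37264455e-02]
 [ 9.99999707e-01 -3.50101805e-04  6.80400043e-04 -2.63873055e-05]
 [-7.52427133e-04 -2.88178963e-01  9.57576273e-01 -1.43531744e-01]
 [ 0.00000000e+00  0.00000000e+00  0.00000000e+00  1.00000000e+00]] 328.69273309625623 283.56480259175555 200.99955568211348
[ 0.2029781  -0.59110458  0.23130597] [ 5.487e-01 -2.624e-01 -1.109e-01 -0.000e+00  0.000e+00  3.000e-04]
```

>>> {"method": "step_arm", "body": {"moves": [[0.1,-0.05,-0.1,0,0,0,1],[0.55,-0.26,-0.11,0,0,0,1],[0.55,-0.26,-0.11,0,0,0,1],[0.55,-0.26,-0.11,0,0,0,1],[0.55,-0.26,-0.11,0,0,0,1],[0.55,-0.26,-0.11,0,0,0,1],[0.55,-0.26,-0.11,0,0,0,1],[0.55,-0.26,-0.11,0,0,0,1]]}}

```text
time_s: 1.8
eef_pos: [0.5492, -0.2536, 0.3193]
tool_rot: [3.098, 0.517, 0.001]
wrist_force: [0.6, 0.1, -0.2]
grip_width: 0.0854
finger_force: 0.0
```

Run:
```python
from h import *
import time
for i in range(8):
    st=r.get_state(); p=optics.read_camera("wrist")
    if i>=3: break
W=cloud(p,st); np.savez("w1.npz",W=W,c=p["color"]); cv2.imwrite("pics/w1.png",p["color"])
print(st["time_s"],st["eef_pos"],st["tool_rot"],st["dq"].round(3))
for q in ["jar","cover","sanding_block"]:
    for d in spotter.look_for(p,q)[:2]:
        e=np.array(d["extent"])*[560,420,560,420]; print(q,d["score"],e.round(1), ray_at_z(p,st,[(e[0]+e[2]/2,e[1]+e[3]/2)],{"jar":.06,"cover":.012}.get(q,.02)))
```

```text
1.95 [ 0.55053434 -0.25081469  0.31877688] [-3.09546425e+00 -5.28118478e-01 -2.14613097e-03] [ 0.053 -0.014  0.066  0.03   0.023  0.003  0.026]
jar 0.9 [217.8  55.9  58.2  56.5] [[ 0.62533525 -0.17951094  0.06      ]]
cover 0.72 [279.6 213.7  42.7  40.2] [[ 0.45357714 -0.31198446  0.012     ]]
sanding_block 0.88 [109.3 131.6  90.6  61.8] [[ 0.48841112 -0.08664418  0.02      ]]
```

View pics/w1.png

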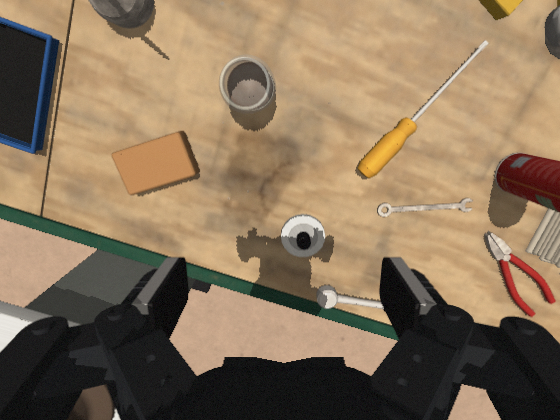

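The wrist view shows the jar rim centred near (247,84), the cover's knob at (303,240) and the sanding block at (155,162). They are clear of one another.

Run:
```python
from h import *
st=r.get_state(); p=optics.read_camera("wrist"); st2=r.get_state()
print(st["eef_pos"],st2["eef_pos"],st["tool_rot"])
W=cloud(p,st); c=p["color"]
z=W[40:130,200:300,2]; k=W[40:130,200:300].reshape(-1,3); 
for lo,hi in[(.07,.1),(.05,.07),(.02,.05)]:
    q=k[(k[:,2]>lo)&(k[:,2]<hi)]; print(lo,len(q),q.mean(0) if len(q) else 0, q.min(0) if len(q) else 0,q.max(0) if len(q) else 0)
print(ray_at_z(p,st,[(247,84)],.085), ray_at_z(p,st,[(247,84)],.075))
k=W[205:265,270:335].reshape(-1,3); q=k[(k[:,2]>.006)&(k[:,2]<.02)]; print("cover",len(q),q.mean(0),(q.min(0)+q.max(0))/2,q.max(0)-q.min(0)); print("cov circle",cv2.minEnclosingCircle(q[:,:2].astype(np.float32)))
q=k[(k[:,2]>.028)]; print("knob",len(q),q.mean(0),np.ptp(q,0) if len(q) else 0)
cv2.imwrite("pics/jz.png",cv2.resize(c[40:140,200:320],None,fx=5,fy=5,interpolation=cv2.INTER_CUBIC))
```

```text
[ 0.54692456 -0.25651879  0.3186067 ] [ 0.54692425 -0.25658155  0.31869121] [ 3.09877229e+00  5.13593886e-01 -1.27155907e-03]
0.07 846 [ 0.62478549 -0.18272597  0.08095336] [ 0.59469974 -0.210056    0.07001025] [ 0.65482685 -0.15249737  0.08793467]
0.05 290 [ 0.62518901 -0.18680824  0.06710197] [ 0.59276645 -0.21173526  0.05007538] [ 0.65653793 -0.14786545  0.06996451]
0.02 1580 [ 0.62570916 -0.17476119  0.03589538] [ 0.59908261 -0.21180722  0.02222952] [ 0.65219503 -0.15018919  0.04950986]
[[ 0.6217854  -0.18951338  0.085     ]] [[ 0.62191758 -0.18837043  0.075     ]]
cover 1286 [ 0.4531683  -0.31462946  0.01168429] [ 0.45100425 -0.31564998  0.01292074] [0.06527891 0.06535433 0.01381735]
cov circle ((0.4508064091205597, -0.3159373700618744), 0.03332836553454399)
knob 161 [ 0.45198525 -0.31502005  0.03466357] [0.01916501 0.01891585 0.00935526]
```

View pics/jz.png

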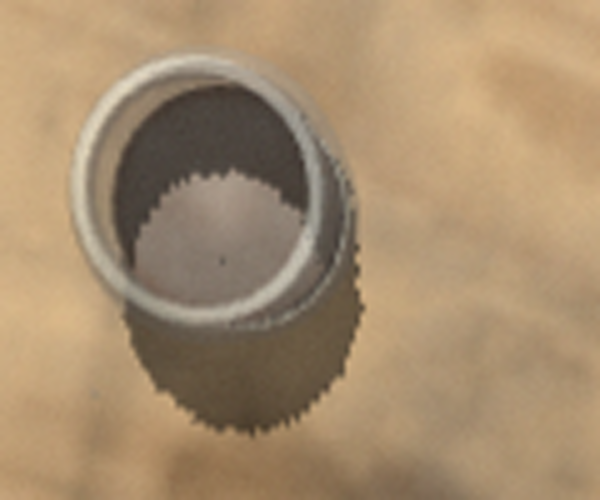

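Run:
```python
from h import *
st=r.get_state();print(st["eef_pos"],plan([.625,-.182,.17],0.33))
```

```text
[ 0.54692425 -0.25658155  0.31869121] [ 1.226e-01 -5.690e-02  1.858e-01  1.000e-04  2.000e-04 -6.000e-04]
```

>>> {"method": "step_arm", "body": {"moves": [[0.05,-0.02,0.06,0,0,0,1],[0.1,-0.045,0.14,0,0,0,1],[0.12,-0.056,0.18,0,0,0,1],[0.123,-0.057,0.186,0,0,0,1],[0.123,-0.057,0.186,0,0,0,1],[0.123,-0.057,0.186,0,0,0,1],[0.123,-0.057,0.186,0,0,0,1],[0.123,-0.057,0.186,0,0,0,1]]}}

```text
time_s: 3.2
eef_pos: [0.6263, -0.1805, 0.171]
tool_rot: [3.098, 0.516, 0.002]
wrist_force: [0.0, 1.1, -0.1]
grip_width: 0.0854
finger_force: 0.0
```

Run:
```python
from h import *
for i in range(3):
    st=r.get_state(); p=optics.read_camera("wrist"); print(st["time_s"],st["eef_pos"].round(4))
    W=cloud(p,st)
    q=W.reshape(-1,3); q=q[(q[:,2]>.078)&(q[:,2]<.092)&(np.hypot(q[:,0]-.625,q[:,1]+.182)<.05)]
    print(len(q),q.mean(0),cv2.minEnclosingCircle(q[:,:2].astype(np.float32)))
cv2.imwrite("pics/w2.png",p["color"])
for d in spotter.look_for(p,"jar")[:1]:
    e=np.array(d["extent"])*[560,420,560,420]; print(d["score"],e.round(1))
print(plan([.625,-.182,.025],0.33))
```

```text
3.2 [ 0.6263 -0.1805  0.171 ]
1278 [ 0.62406247 -0.17976586  0.08471811] ((0.6249756217002869, -0.17944875359535217), 0.027112871408462524)
3.25 [ 0.6263 -0.1803  0.1708]
1282 [ 0.62418339 -0.17966585  0.08467372] ((0.6251193881034851, -0.17944742739200592), 0.027175579220056534)
3.3 [ 0.6263 -0.1802  0.1705]
1287 [ 0.62420976 -0.17972058  0.08462098] ((0.624963104724884, -0.17955614626407623), 0.027103418484330177)
0.88 [239.7 151.5  84.7  91.8]
[-2.300e-03  1.900e-03  1.815e-01  1.000e-04 -1.000e-04  2.000e-04]
```

View pics/w2.png

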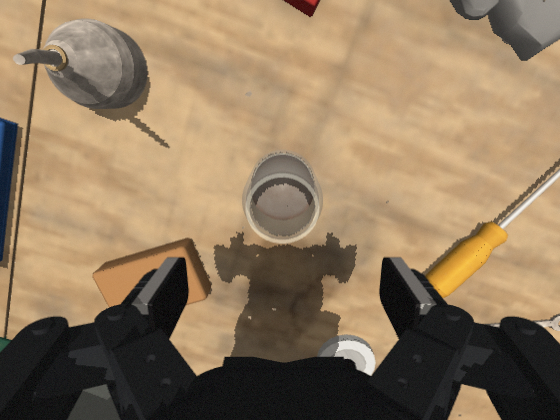

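The oil can is at upper left, the sanding block at (150,275), and the jar rim, centred at (282,208), lies midway between the fingers. Its circle fit radius of 27 mm matches. I'll descend and grip.

>>> {"method": "step_arm", "body": {"moves": [[-0.001,-0.001,0.05,0,0,0,1],[-0.001,-0.001,0.1,0,0,0,1],[-0.001,-0.001,0.14,0,0,0,1],[-0.001,-0.001,0.165,0,0,0,1],[-0.001,-0.001,0.178,0,0,0,1],[-0.001,-0.001,0.181,0,0,0,1],[-0.001,-0.001,0.181,0,0,0,1],[-0.001,-0.001,0.181,0,0,0,1]], "grip_force": 35}}

```text
time_s: 4.4
eef_pos: [0.6259, -0.1796, 0.0262]
tool_rot: [3.098, 0.517, 0.002]
wrist_force: [-0.3, 1.2, 0.6]
grip_width: 0.0857
finger_force: 0.0
```

>>> {"method": "step_arm", "body": {"moves": [[0,0,0,0,0,0,0.8],[0,0,0,0,0,0,0.75],[0,0,0,0,0,0,0.7],[0,0,0,0,0,0,0.6],[0,0,0,0,0,0,0.5],[0,0,0,0,0,0,0.5],[0,0,0,0,0,0,0.5],[0,0,0,0,0,0,0.5]]}}

```text
time_s: 5.4
eef_pos: [0.6255, -0.1794, 0.0258]
tool_rot: [3.098, 0.517, 0.001]
wrist_force: [-0.7, 1.0, 6.5]
grip_width: 0.0628
finger_force: 39.6
```

>>> {"method": "step_arm", "body": {"moves": [[0,0,-0.005,0,0,0,0.5],[0,0,-0.015,0,0,0,0.5],[0,0,-0.035,0,0,0,0.5],[0,0,-0.06,0,0,0,0.5],[0,0,-0.09,0,0,0,0.5],[0,0,-0.115,0,0,0,0.5],[0,0,-0.13,0,0,0,0.5],[0,0,-0.135,0,0,0,0.5]]}}

```text
time_s: 6.4
eef_pos: [0.6255, -0.1795, 0.1342]
tool_rot: [3.098, 0.517, 0.002]
wrist_force: [0.4, 0.6, -2.6]
grip_width: 0.0627
finger_force: 39.2
```

Run:
```python
from h import *
for i in range(2):
    st=r.get_state(); p=optics.read_camera("wrist"); print(st["time_s"],st["eef_pos"].round(4),st["grip_width"],st["wrist_force"])
    W=cloud(p,st); z=st["eef_pos"][2]-.0258+.085
    q=W.reshape(-1,3); q=q[(abs(q[:,2]-z)<.02)&(np.hypot(*(q[:,:2]-st["eef_pos"][:2]).T)<.029)]
    print(len(q),q.mean(0),np.percentile(q[:,2],[50,90,98])-z,cv2.minEnclosingCircle(q[:,:2].astype(np.float32)))
cv2.imwrite("pics/w3.png",p["color"])
for w in [(.56,-.13),(.51,-.06),(.505,0),(.51,.07),(.5225,.14)]: print(w,plan([*w,.16],.33))
print(plan([.5225,.14,.0325],.33))
```

```text
6.4 [ 0.6255 -0.1795  0.1342] 0.06268053244883388 [ 0.35544245  0.56445314 -2.61480815]
9479 [ 0.64095074 -0.17420407  0.19321933] [-0.00108946  0.01741862  0.01957567] ((0.6258906722068787, -0.17940261960029602), 0.028977448120713234)
6.45 [ 0.6254 -0.1795  0.134 ] 0.06335387244541775 [-0.17882465  0.66255106 -3.36568855]
9492 [ 0.64083853 -0.17421053  0.19301988] [-0.00105236  0.01742868  0.01957017] ((0.6256359219551086, -0.1793069988489151), 0.02901402674615383)
(0.56, -0.13) [-0.0569 -0.0848 -0.0335  0.      0.      0.0002]
(0.51, -0.06) [-0.0876 -0.1879 -0.0335  0.      0.      0.0002]
(0.505, 0) [-6.920e-02 -2.609e-01 -3.350e-02  0.000e+00  0.000e+00  2.000e-04]
(0.51, 0.07) [-3.480e-02 -3.416e-01 -3.350e-02  0.000e+00  0.000e+00  2.000e-04]
(0.5225, 0.14) [ 8.400e-03 -4.193e-01 -3.350e-02  0.000e+00  0.000e+00  2.000e-04]
[ 8.400e-03 -4.193e-01  1.259e-01  0.000e+00  0.000e+00  2.000e-04]
```

View pics/w3.png

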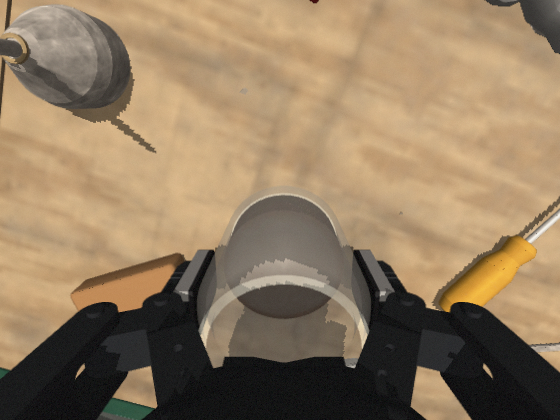

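The jar is held upright and centred between the pads, with the oil can clear at upper left. I'll carry it round in front of the can.

>>> {"method": "step_arm", "body": {"moves": [[-0.012,-0.015,-0.01,0,0,0,0.5],[-0.035,-0.05,-0.025,0,0,0,0.5],[-0.058,-0.09,-0.0335,0,0,0,0.5],[-0.076,-0.13,-0.0335,0,0,0,0.5],[-0.085,-0.17,-0.0335,0,0,0,0.5],[-0.085,-0.21,-0.0335,0,0,0,0.5],[-0.077,-0.24,-0.0335,0,0,0,0.5],[-0.069,-0.26,-0.0335,0,0,0,0.5]]}}

```text
time_s: 7.5
eef_pos: [0.5044, 0.0008, 0.16]
tool_rot: [3.098, 0.519, -0.001]
wrist_force: [0.2, 0.4, -3.2]
grip_width: 0.0629
finger_force: 39.5
```

>>> {"method": "step_arm", "body": {"moves": [[0.006,-0.015,0,0,0,0,0.5],[0.018,-0.04,0,0,0,0,0.5],[0.034,-0.08,0,0,0,0,0.5],[0.055,-0.12,0,0,0,0,0.5],[0.07,-0.145,0,0,0,0,0.5],[0.0774,-0.158,0,0,0,0,0.5],[0.0774,-0.158,0,0,0,0,0.5],[0.0774,-0.158,0,0,0,0,0.5]]}}

```text
time_s: 8.5
eef_pos: [0.5229, 0.1376, 0.1597]
tool_rot: [3.098, 0.515, -0.001]
wrist_force: [-0.3, -1.9, -3.7]
grip_width: 0.0632
finger_force: 39.5
```

Run:
```python
from h import *
st=r.get_state(); p=optics.read_camera("side"); p2=optics.read_camera("wrist")
print(st["time_s"],st["eef_pos"].round(4),st["grip_width"],st["wrist_force"])
a=cv2.resize(p["color"][100:370,130:400],(540,540)); cv2.imwrite("pics/s2.png",a)
W=cloud(p2,st); c=p2["color"].astype(int)
m=(c[...,0]>c[...,2]+50)&(c[...,0]>90)&(W[...,2]<.035)&(W[...,2]>.005)
P=W[m][:,:2]; print(len(P), np.percentile(P,[1,99],0))
for d in spotter.look_for(p2,"jar")[:1]+spotter.look_for(p2,"paint_tin")[:1]: print(d)
print(plan([.5225,.14,.0325],.33))
```

```text
8.5 [0.5229 0.1376 0.1597] 0.0632361578848298 [-0.27574814 -1.87400983 -3.72090089]
6848 [[0.44879039 0.07202877]
 [0.60260355 0.33463479]]
{'extent': [0.3504, 0.445, 0.3107, 0.4283], 'score': 0.83}
{'extent': [0.0468, 0.1595, 0.2718, 0.2814], 'score': 0.84}
[ 2.000e-04 -2.500e-03  1.594e-01  1.000e-04  0.000e+00 -2.000e-04]
```

View pics/s2.png

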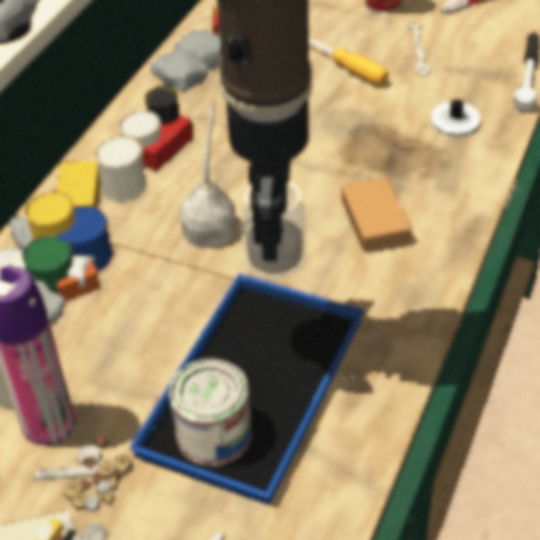

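The jar hangs upright above the tray's free end, which is clear. The paint tin is at (212,410).

>>> {"method": "step_arm", "body": {"moves": [[0.002,-0.002,0.01,0,0,0,0.5],[0.004,-0.003,0.035,0,0,0,0.5],[0.004,-0.003,0.065,0,0,0,0.5],[0.004,-0.003,0.095,0,0,0,0.5],[0.004,-0.003,0.125,0,0,0,0.5],[0.004,-0.003,0.142,0,0,0,0.5],[0.004,-0.003,0.15,0,0,0,0.5],[0.004,-0.003,0.153,0,0,0,0.5]]}}

```text
time_s: 9.7
eef_pos: [0.5254, 0.1425, 0.0376]
tool_rot: [-3.099, -0.517, -0.0]
wrist_force: [0.3, -0.2, -3.1]
grip_width: 0.0631
finger_force: 39.5
```

>>> {"method": "step_arm", "body": {"moves": [[0,0,0.0005,0,0,0,0.5],[0,0,0.0015,0,0,0,0.5],[0,0,0.0025,0,0,0,0.5],[0,0,0.0035,0,0,0,0.5],[0,0,0.0045,0,0,0,0.5],[0,0,0.0055,0,0,0,0.5],[0,0,0.006,0,0,0,0.5],[0,0,0.006,0,0,0,0.5]]}}

```text
time_s: 10.7
eef_pos: [0.5252, 0.1423, 0.0327]
tool_rot: [3.099, 0.517, -0.0]
wrist_force: [-0.2, -0.2, -3.0]
grip_width: 0.0629
finger_force: 39.5
```

>>> {"method": "step_arm", "body": {"moves": [[0,0,0.0003,0,0,0,0.5],[0,0,0.0006,0,0,0,0.5],[0,0,0.0009,0,0,0,0.5],[0,0,0.0012,0,0,0,0.5],[0,0,0.0015,0,0,0,0.5],[0,0,0.0017,0,0,0,0.5],[0,0,0.0017,0,0,0,0.5],[0,0,0.0017,0,0,0,0.5]]}}

```text
time_s: 11.7
eef_pos: [0.5252, 0.1423, 0.0317]
tool_rot: [3.099, 0.517, 0.0]
wrist_force: [-3.7, 0.1, 5.9]
grip_width: 0.0629
finger_force: 40.2
```

It has touched down at about 9 N, so I'll release slowly and retreat.

>>> {"method": "step_arm", "body": {"moves": [[0,0,-0.0003,0,0,0,0.75],[0,0,-0.0003,0,0,0,0.8],[0,0,-0.0003,0,0,0,0.85],[0,0,-0.0003,0,0,0,0.9],[0,0,-0.0003,0,0,0,1],[0,0,-0.0003,0,0,0,1],[0,0,-0.01,0,0,0,1],[0,0,-0.03,0,0,0,1]]}}

```text
time_s: 12.7
eef_pos: [0.5248, 0.1423, 0.0559]
tool_rot: [3.099, 0.518, -0.002]
wrist_force: [-0.0, -0.6, 0.0]
grip_width: 0.0856
finger_force: 0.0
```

>>> {"method": "step_arm", "body": {"moves": [[0,0,-0.04,0,0,0,1],[0,0,-0.08,0,0,0,1],[0,0,-0.13,0,0,0,1],[0,0,-0.17,0,0,0,1],[0,0,-0.19,0,0,0,1],[0,0,-0.19,0,0,0,1],[0,0,-0.19,0,0,0,1],[0,0,-0.19,0,0,0,1]]}}

```text
time_s: 13.7
eef_pos: [0.5245, 0.1421, 0.2061]
tool_rot: [3.098, 0.517, -0.004]
wrist_force: [0.9, -0.5, -0.6]
grip_width: 0.0855
finger_force: 0.0
```

Run:
```python
from h import *
for i in range(3):
    st=r.get_state(); p=optics.read_camera("wrist"); W=cloud(p,st); print(st["eef_pos"].round(4))
    q=W.reshape(-1,3); q=q[(abs(q[:,2]-.091)<.007)&(np.hypot(q[:,0]-.525,q[:,1]-.142)<.05)]
    print(len(q),q.mean(0),cv2.minEnclosingCircle(q[:,:2].astype(np.float32)), np.percentile(q[:,2],[10,50,90]))
st=r.get_state()
for w in [(.50,.07),(.49,-.02),(.48,-.12),(.455,-.25),(.452,-.315)]: print(w,plan([*w,.22],.33))
```

```text
[0.5245 0.1421 0.2061]
997 [0.52427737 0.14193104 0.0908542 ] ((0.5249274373054504, 0.14206601679325104), 0.02692483179271221) [0.08665743 0.09174975 0.09280315]
[0.5246 0.1422 0.2062]
1001 [0.52423243 0.14203638 0.09076197] ((0.5249590277671814, 0.14219869673252106), 0.027012640610337257) [0.08636468 0.09167937 0.09274299]
[0.5248 0.1423 0.2064]
996 [0.52396732 0.14187144 0.09079293] ((0.5248214602470398, 0.1420467495918274), 0.027060076594352722) [0.08657277 0.09167257 0.0927497 ]
(0.5, 0.07) [-0.0588  0.0754 -0.0167 -0.0001  0.0004  0.0003]
(0.49, -0.02) [-1.072e-01  1.777e-01 -1.660e-02 -1.000e-04  4.000e-04  3.000e-04]
(0.48, -0.12) [-1.596e-01  2.919e-01 -1.660e-02 -1.000e-04  4.000e-04  3.000e-04]
(0.455, -0.25) [-2.420e-01  4.354e-01 -1.650e-02 -1.000e-04  4.000e-04  3.000e-04]
(0.452, -0.315) [-2.719e-01  5.110e-01 -1.650e-02 -1.000e-04  4.000e-04  3.000e-04]
```

The jar stands at (.525, .142), rim level. Next, the cover.

>>> {"method": "step_arm", "body": {"moves": [[-0.03,0.04,0,0,0,0,1],[-0.06,0.1,0,0,0,0,1],[-0.1,0.17,0,0,0,0,1],[-0.14,0.24,0,0,0,0,1],[-0.175,0.31,0,0,0,0,1],[-0.21,0.38,0.01,0,0,0,1],[-0.24,0.44,0.03,0,0,0,1],[-0.265,0.495,0.05,0,0,0,1]]}}

```text
time_s: 14.85
eef_pos: [0.4525, -0.3035, 0.1668]
tool_rot: [3.099, 0.515, -0.0]
wrist_force: [0.4, 0.8, 0.2]
grip_width: 0.0857
finger_force: 0.0
```

>>> {"method": "step_arm", "body": {"moves": [[-0.007,0.016,0.008,0,0,0,1],[-0.007,0.016,0.008,0,0,0,1],[-0.007,0.016,0.008,0,0,0,1],[-0.007,0.016,0.008,0,0,0,0.8],[-0.007,0.016,0.008,0,0,0,0.6],[-0.007,0.016,0.008,0,0,0,0.6],[-0.007,0.016,0.008,0,0,0,0.6],[-0.007,0.016,0.008,0,0,0,0.6]]}}

```text
time_s: 15.85
eef_pos: [0.4522, -0.3149, 0.161]
tool_rot: [-3.099, -0.517, 0.0]
wrist_force: [0.9, 0.5, -1.5]
grip_width: 0.0514
finger_force: 0.0
```

Run:
```python
from h import *
for i in range(3):
    st=r.get_state(); p=optics.read_camera("wrist"); W=cloud(p,st); print(st["eef_pos"].round(4))
    q=W.reshape(-1,3); n=np.hypot(q[:,0]-.452,q[:,1]+.315)<.045
    k=q[n&(q[:,2]>.006)&(q[:,2]<.015)]; print(len(k),cv2.minEnclosingCircle(k[:,:2].astype(np.float32)),np.median(k[:,2]))
    k=q[n&(q[:,2]>.030)&(q[:,2]<.04)]; print(len(k),cv2.minEnclosingCircle(k[:,:2].astype(np.float32)),np.median(k[:,2]))
```

```text
[ 0.4522 -0.3149  0.161 ]
3309 ((0.4499102234840393, -0.31587764620780945), 0.032879870384931564) 0.011783015671411656
397 ((0.450459748506546, -0.31565558910369873), 0.009999136440455914) 0.0351999397954908
[ 0.4522 -0.315   0.161 ]
3315 ((0.45040053129196167, -0.31576433777809143), 0.0328761525452137) 0.011804835193325203
398 ((0.45027685165405273, -0.3158796727657318), 0.009983869269490242) 0.03516796425567073
[ 0.4521 -0.315   0.161 ]
3317 ((0.45001912117004395, -0.3158574104309082), 0.03279140964150429) 0.011758634814006963
399 ((0.45059555768966675, -0.3156512379646301), 0.009984317235648632) 0.03519446997278153
```

>>> {"method": "step_arm", "body": {"moves": [[-0.0024,0,0.04,0,0,0,0.6],[-0.0024,0,0.09,0,0,0,0.6],[-0.0024,0,0.13,0,0,0,0.6],[-0.0024,0,0.16,0,0,0,0.6],[-0.0024,0,0.178,0,0,0,0.6],[-0.0024,0,0.186,0,0,0,0.6],[-0.0024,0,0.1865,0,0,0,0.6],[-0.0024,0,0.1865,0,0,0,0.6]], "grip_force": 30}}

```text
time_s: 17.0
eef_pos: [0.4509, -0.3159, 0.0126]
tool_rot: [3.098, 0.517, 0.002]
wrist_force: [0.3, -0.4, 0.0]
grip_width: 0.0512
finger_force: 0.0
```

>>> {"method": "step_arm", "body": {"moves": [[0,0,0,0,0,0,0.4],[0,0,0,0,0,0,0.3],[0,0,0,0,0,0,0.25],[0,0,0,0,0,0,0.2],[0,0,0,0,0,0,0.1],[0,0,0,0,0,0,0.05],[0,0,0,0,0,0,0.05],[0,0,0,0,0,0,0.05]]}}

```text
time_s: 18.0
eef_pos: [0.4505, -0.3157, 0.0121]
tool_rot: [3.098, 0.517, 0.0]
wrist_force: [-1.6, 0.1, 4.6]
grip_width: 0.019
finger_force: 29.2
```

>>> {"method": "step_arm", "body": {"moves": [[0,0,-0.005,0,0,0,0.05],[0,0,-0.02,0,0,0,0.05],[0,0,-0.05,0,0,0,0.05],[0,0,-0.09,0,0,0,0.05],[0,0,-0.13,0,0,0,0.05],[0,0,-0.165,0,0,0,0.05],[0,0,-0.18,0,0,0,0.05],[0,0,-0.185,0,0,0,0.05]]}}

```text
time_s: 19.0
eef_pos: [0.4504, -0.3156, 0.1603]
tool_rot: [3.098, 0.517, 0.001]
wrist_force: [-0.0, -0.2, -0.6]
grip_width: 0.0188
finger_force: 29.3
```

Run:
```python
from h import *
for i in range(2):
    st=r.get_state(); p=optics.read_camera("wrist"); W=cloud(p,st); e=st["eef_pos"]; print(e.round(4),st["grip_width"],st["wrist_force"])
    q=W.reshape(-1,3); z=q[:,2]-e[2]+.0121
    k=q[(np.hypot(*(q[:,:2]-e[:2]).T)<.05)&(z>-.002)&(z<.015)]
    A=np.c_[k[:,:2]-e[:2],np.ones(len(k))]; 
    kk=k[(k[:,2]-e[2]+.0121)>.008]; A=np.c_[kk[:,:2]-e[:2],np.ones(len(kk))]
    s=np.linalg.lstsq(A,kk[:,2]-e[2]+.0121,rcond=None)[0]
    print(len(k),np.array(cv2.minEnclosingCircle(k[:,:2].astype(np.float32))[0])-e[:2],cv2.minEnclosingCircle(k[:,:2].astype(np.float32))[1],"plane",s.round(4))
for w in [(.455,-.25),(.48,-.12),(.49,-.02),(.50,.07),(.525,.142)]: print(w,plan([*w,.18],.33))
cv2.imwrite("pics/w4.png",p["color"])
```

```text
[ 0.4504 -0.3156  0.1603] 0.018829718618573278 [-0.04247549 -0.16038462 -0.64583413]
7242 [ 5.26861499e-05 -1.75236763e-04] 0.033392708748579025 plane [-0.0026 -0.0024  0.0116]
[ 0.4503 -0.3155  0.1601] 0.01892326090383766 [-0.03436502  0.46191402 -0.29393699]
7232 [-0.00015173  0.00020625] 0.03329078108072281 plane [-0.0032 -0.0017  0.0116]
(0.455, -0.25) [ 0.0324 -0.0754 -0.0257 -0.0001  0.0001  0.0002]
(0.48, -0.12) [ 1.147e-01 -2.189e-01 -2.560e-02 -1.000e-04  1.000e-04  2.000e-04]
(0.49, -0.02) [ 1.671e-01 -3.331e-01 -2.560e-02 -1.000e-04  1.000e-04  2.000e-04]
(0.5, 0.07) [ 2.155e-01 -4.354e-01 -2.560e-02 -1.000e-04  1.000e-04  2.000e-04]
(0.525, 0.142) [ 2.743e-01 -5.104e-01 -2.560e-02 -1.000e-04  1.000e-04  2.000e-04]
```

View pics/w4.png

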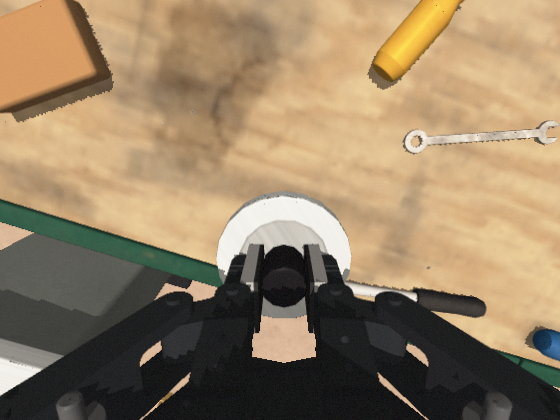

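The cover is held level, with its knob at (285,275) centred between the fingers. I'll carry it to above the jar.

>>> {"method": "step_arm", "body": {"moves": [[0.01,-0.025,-0.01,0,0,0,0.05],[0.035,-0.075,-0.0256,0,0,0,0.05],[0.07,-0.14,-0.0256,0,0,0,0.05],[0.105,-0.205,-0.0256,0,0,0,0.05],[0.14,-0.27,-0.0256,0,0,0,0.05],[0.17,-0.335,-0.0256,0,0,0,0.05],[0.195,-0.39,-0.0256,0,0,0,0.05],[0.22,-0.44,-0.0256,0,0,0,0.05]]}}

```text
time_s: 20.1
eef_pos: [0.5012, 0.0777, 0.18]
tool_rot: [-3.098, -0.52, 0.002]
wrist_force: [1.3, 0.0, -0.6]
grip_width: 0.0187
finger_force: 29.4
```

>>> {"method": "step_arm", "body": {"moves": [[0.02,-0.03,0,0,0,0,0.05],[0.04,-0.055,0,0,0,0,0.05],[0.05,-0.067,0,0,0,0,0.05],[0.0543,-0.07,0,0,0,0,0.05],[0.0543,-0.07,0,0,0,0,0.05],[0.0543,-0.07,0,0,0,0,0.05],[0.0543,-0.07,0,0,0,0,0.05],[0.0543,-0.07,0,0,0,0,0.05]]}}

```text
time_s: 21.1
eef_pos: [0.5254, 0.1411, 0.1803]
tool_rot: [3.099, 0.516, 0.0]
wrist_force: [0.0, 0.5, -0.9]
grip_width: 0.0187
finger_force: 29.4
```

Run:
```python
from h import *
for i in range(3):
    st=r.get_state(); p=optics.read_camera("wrist"); W=cloud(p,st); e=st["eef_pos"]; print(e.round(4),st["wrist_force"].round(1),st["grip_width"])
    q=W.reshape(-1,3); k=q[(np.hypot(*(q[:,:2]-e[:2]).T)<.05)&(abs(q[:,2]-e[2]+.0121-.007)<.008)]
    print("cover",np.array(cv2.minEnclosingCircle(k[:,:2].astype(np.float32))[0]))
print(plan([.525,.1421,.12],.33))
```

```text
[0.5254 0.1411 0.1803] [ 0.   0.5 -0.9] 0.018725535969722536
cover [0.52542877 0.14095312]
[0.5254 0.1413 0.1803] [-0.   0.8  0.1] 0.018712037813785883
cover [0.52529305 0.14134355]
[0.5254 0.1414 0.1803] [ 0.4 -0.2 -0.9] 0.01868210310513094
cover [0.5255661 0.1412501]
[-0.0002 -0.0009  0.0754  0.     -0.      0.0002]
```

>>> {"method": "step_arm", "body": {"moves": [[0,-0.001,0.01,0,0,0,0.05],[0,-0.001,0.03,0,0,0,0.05],[0,-0.001,0.055,0,0,0,0.05],[0,-0.001,0.075,0,0,0,0.05],[0,-0.001,0.087,0,0,0,0.05],[0,-0.001,0.092,0,0,0,0.05],[0,-0.001,0.092,0,0,0,0.05],[0,-0.001,0.092,0,0,0,0.05]]}}

```text
time_s: 22.25
eef_pos: [0.5255, 0.1425, 0.1072]
tool_rot: [-3.099, -0.517, -0.002]
wrist_force: [0.8, -0.3, -0.7]
grip_width: 0.0188
finger_force: 29.4
```

>>> {"method": "step_arm", "body": {"moves": [[0,0,0.0015,0,0,0,0.05],[0,0,0.003,0,0,0,0.05],[0,0,0.0045,0,0,0,0.05],[0,0,0.006,0,0,0,0.05],[0,0,0.0075,0,0,0,0.05],[0,0,0.009,0,0,0,0.05],[0,0,0.01,0,0,0,0.05],[0,0,0.01,0,0,0,0.05]]}}

```text
time_s: 23.25
eef_pos: [0.5251, 0.1423, 0.0986]
tool_rot: [3.099, 0.517, -0.0]
wrist_force: [0.3, -0.7, -1.5]
grip_width: 0.0189
finger_force: 29.4
```

No contact, so the skirt is round the rim. About 3.5 mm remains.

>>> {"method": "step_arm", "body": {"moves": [[0,0,0.0008,0,0,0,0.05],[0,0,0.0016,0,0,0,0.05],[0,0,0.0024,0,0,0,0.05],[0,0,0.003,0,0,0,0.05],[0,0,0.0036,0,0,0,0.05],[0,0,0.004,0,0,0,0.05],[0,0,0.0043,0,0,0,0.05],[0,0,0.0043,0,0,0,0.05]]}}

```text
time_s: 24.25
eef_pos: [0.5251, 0.1423, 0.0952]
tool_rot: [3.099, 0.517, -0.0]
wrist_force: [0.4, -0.3, -0.2]
grip_width: 0.0186
finger_force: 29.3
```

>>> {"method": "step_arm", "body": {"moves": [[0,0,0.0003,0,0,0,0.05],[0,0,0.0006,0,0,0,0.05],[0,0,0.0009,0,0,0,0.05],[0,0,0.0011,0,0,0,0.05],[0,0,0.0013,0,0,0,0.05],[0,0,0.0013,0,0,0,0.05],[0,0,0.0013,0,0,0,0.05],[0,0,0.0013,0,0,0,0.05]]}}

```text
time_s: 25.25
eef_pos: [0.5253, 0.1424, 0.0951]
tool_rot: [3.098, 0.517, 0.001]
wrist_force: [-3.3, -0.8, 9.2]
grip_width: 0.0186
finger_force: 30.2
```

It seated at the expected height. Now I'll let go.

>>> {"method": "step_arm", "body": {"moves": [[0,0,-0.0006,0,0,0,0.05],[0,0,-0.0006,0,0,0,0.3],[0,0,-0.0006,0,0,0,0.35],[0,0,-0.0006,0,0,0,0.45],[0,0,-0.0006,0,0,0,0.6],[0,0,-0.0006,0,0,0,0.6],[0,0,-0.01,0,0,0,0.6],[0,0,-0.03,0,0,0,0.6]]}}

```text
time_s: 26.25
eef_pos: [0.5248, 0.1423, 0.1186]
tool_rot: [3.099, 0.517, -0.002]
wrist_force: [0.4, 0.0, 0.4]
grip_width: 0.0514
finger_force: 0.0
```

>>> {"method": "step_arm", "body": {"moves": [[0,0,-0.03,0,0,0,0.6],[0,0,-0.07,0,0,0,0.6],[0,0,-0.11,0,0,0,0.6],[0,0,-0.15,0,0,0,0.6],[0,0,-0.16,0,0,0,0.6],[0,0,-0.16,0,0,0,0.6],[0,0,-0.16,0,0,0,0.6],[0,0,-0.16,0,0,0,0.6]]}}

```text
time_s: 27.25
eef_pos: [0.5246, 0.1421, 0.2451]
tool_rot: [3.098, 0.517, -0.003]
wrist_force: [-0.2, 0.2, 0.3]
grip_width: 0.0512
finger_force: 0.0
```

Run:
```python
from h import *
st=r.get_state(); p=optics.read_camera("wrist"); W=cloud(p,st); e=st["eef_pos"]; print(st["time_s"],e.round(4),st["grip_width"],st["wrist_force"].round(1))
q=W.reshape(-1,3); q=q[np.hypot(q[:,0]-.525,q[:,1]-.142)<.05]
k=q[(q[:,2]>.085)&(q[:,2]<.1)]; print(cv2.minEnclosingCircle(k[:,:2].astype(np.float32)))
k=k[k[:,2]>.09]; A=np.c_[k[:,:2]-[.525,.142],np.ones(len(k))]; print(len(k),np.linalg.lstsq(A,k[:,2],rcond=None)[0])
k=q[q[:,2]>.11]; print("knob",cv2.minEnclosingCircle(k[:,:2].astype(np.float32)),np.median(k[:,2]))
cv2.imwrite("pics/w5.png",p["color"])
```

```text
27.25 [0.5246 0.1421 0.2451] 0.051161796371894455 [-0.2  0.2  0.3]
((0.5245370864868164, 0.14205239713191986), 0.03288152813911438)
3319 [0.00445626 0.0002036  0.09484815]
knob ((0.5250946283340454, 0.1420425921678543), 0.050077930092811584) 0.32045753055348636
```

View pics/w5.png

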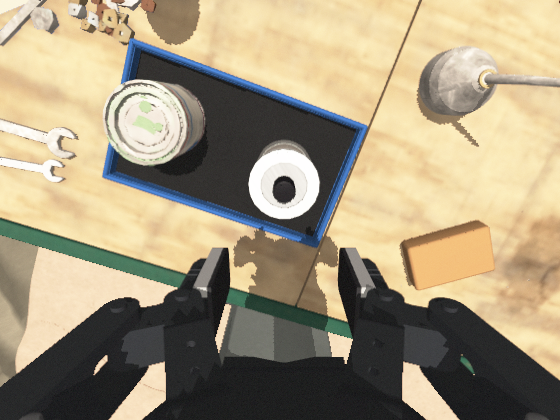

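The cover sits centred and level on the jar at (284,185). The fitted plate height is 94.8 mm, against the 94–95 mm expected with the camera's bias of about 1 mm. The paint tin, oil can and sanding block are where they were.

```bash
python3 -c "
from workcell import sign_off
print(sign_off())"
```

```text
the job is handed in; nothing more can be done
None
```

The jar stands upright in the free end of the blue tray with the cover fully home and level on its rim, the gripper is clear, and the job was handed in at about 27 s.

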